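# Clear the broken coffee cup into the counter bin

## Task

A coffee cup has broken on the café counter. Put both broken pieces, the jagged foot of the cup and the broken-off handle, into the open bin on the counter, so that both lie inside it below the rim. Leave the sound cup standing where it is.

Things in the scene. Friction and masses are not known exactly. Their poses are not given: they have to be found in the camera images.
- foot_center (a point): Centre of the broken cup's foot, half-way up (16 mm above its underside). White ceramic, about 90 g: a round floor 6 mm thick ringed by a jagged stump of wall 19 to 34 mm high, 52 mm across outside. It stands upright on the counter (z = 0), hollow side up, z axis up, any yaw. It can be gripped from above across its outside in any direction.
- handle_center (a point): Centre of the broken-off handle, half-way up (10 mm above its underside), lying flat on the counter, z axis up. White ceramic, about 45 g: a loop of 13 mm round bar on a strip of cup wall. 50 mm long in x, 38 mm across in y. Its -y side is the strip, 5 mm thick, 19 to 22 mm high; its +y side the outer bar, 13 mm high, straight for 24 mm. Grip from above across y: one finger on the strip, one on the bar.
- cup_center (a point): Centre of the sound cup, half-way up (32 mm above its underside), to be left standing. White ceramic like the pieces, 66 mm across the mouth, 65 mm high; its loop handle reaches 56 mm out along its +y axis. It stands on the counter in one row with the two pieces, at least 130 mm from each.
- bin: Waste bin, an open black box with a steel-edged rim, fixed on the counter at the left or right. Origin: centre of its underside, at counter height. 180 mm in x, 160 mm in y, 100 mm high, walls and floor 5 mm thick; the rim strip stands out 5 mm. The low wooden tray with a glass jar (jar top 110 mm up) at the opposite side is not the bin; a steel jug stands at the far side.
Not all that is in view belongs to the job. What is shaped like the part that bears handle_center but yellow is not meant.

How it is judged:
At the end, for the whole second after the job is handed in: Both broken pieces lie inside the bin, their centres within its walls and less than 80 mm above its underside; the sound cup stands upright (within 10 degrees) within 30 mm of where it was (x of foot_center in the frame of bin between -0.085 and 0.085 m and y of foot_center in the frame of bin between -0.075 and 0.075 m and z of foot_center in the frame of bin between 0 and 0.08 m and x of handle_center in the frame of bin between -0.085 and 0.085 m and y of handle_center in the frame of bin between -0.075 and 0.075 m and z of handle_center in the frame of bin between 0 and 0.08 m and distance of cup_center from where it was at the start of the episode below 0.03 m and angle between cup_center's own z axis and vertical below 0.17 rad); the robot touches nothing.
It fails at once if the sound cup is knocked over or moved more than 30 mm (distance of cup_center from where it was at the start of the episode above 0.03 m or angle between cup_center's own z axis and vertical above 0.5 rad).
It also fails if it takes over 54 s, if anything falls off the work surface, if the arm or the gripper's body presses on something with over 40 N, if the wrist force passes 120 N, or if a joint passes its speed limit or range.

## Robot

A 6-joint arm with a two-finger parallel gripper is mounted at the origin on the work surface. World frame = base frame: x ahead of the robot, y to its left, z up, the work surface at z = 0. Lengths are in m, angles in rad, forces in N, time in s.
With the tool pointing down it reaches from about 0.3 to 0.775 m from the base axis. Payload 14.6 kg.
Tool frame: the origin (TCP) lies at the very end of the fingers, on their centre line; the grasp point (between the pads) lies 19 mm behind it; y points along the fingers, z is the direction in which the jaws open and shut, and the axes are right-handed (so a half turn about y gives the same grasp; the last joint's range is limited). The gripper opens to 94 mm and grips with 3 to 60 N. Pads are 16 mm wide; open, the fingers measure 119 mm over their backs; the gripper's body (75 mm by 177 mm) begins 78 mm behind the grasp point.
Start: joints at [1.043, 0.3, 1.521, -0, 1.321, -0.067], TCP at [0.245, 0.493, 0.205] pointing down, gripper open.
Joint ranges: [-3.03, 3.03], [-0.79, 2.21], [0.23, 2.52], [-1.04, 4.18], [0, 3.07], [-2.55, 2.55]. Speed limits (rad/s): [2.22, 2.22, 2.57, 3.14, 3.14, 3.14].

## Interface

Orientations are given as [roll, pitch, yaw] about the fixed x, y, z axes, in that order (R = Rz(yaw) Ry(pitch) Rx(roll)).
In Python, from station import get_obs, camera, hand_in, masks_of gives the robot as it stands.
- The arm moves only by the shell command python3 -m jog 'ROWS' [FORCE]. ROWS is text: rows parted by semicolons, each of 7 numbers parted by spaces: the shift along the world's x, y, z in mm, then the turn, a rotation vector about the world's x, y, z in degrees, then the closure, from 0 (fully open) to 1 (shut). A call has 1 to 10 rows; each row is the pose to reach, as a shift and turn from the pose measured when the call began; what a row does not reach only later rows make up. A row lasts 1/12 s, in which the tool goes at most 41.7 mm and 7.16 degrees, less where a joint would pass 70% of its speed; a pose out of reach is approached as far as the arm can. A call with a gripper value outside its range is refused whole. The fingers move at their own pace and stop on an object; FORCE is the grip in N (left out, the last holds). Time passes only in rows, so rows that repeat a pose let the fingers close. It gives the time, the measured TCP pose, the force and the opening at its end, in the units of the state.
- get_obs(): the state, without advancing time (a new reading comes with each control period).
- camera(name): name is "side" or "top"; returns a dict with "img" (400x640x3 uint8, red, green, blue), "range_z" (400x640 float32, m along the optical axis (not along the pixel's ray), 0 where there is no reading), "fx", "fy", "cx", "cy" (pixels), "rvec" (rotation vector, rad) and "tvec" (3), from world to camera coordinates, as OpenCV has them. Camera axes: x right, y down, z forward; pixel columns grow to the right and rows downward; lengths in m; the calibration is good to about 2 mm. A picture is of the moment at which its call begins.
- hand_in(): hands the job in, once; it reports no verdict.
Trained networks look in the newest picture that a camera, given by its name, has taken for a name from the list of things; names that differ only in an ending like _2 or _b are one class to them, and where a whole thing is asked for, a point or a joint stands for the part that bears it (a point fixed in the world has none). Each returns a list of dicts, best first, with "conf" (0 to 1); they miss things now and then, are a little off and sometimes report something else, mostly with a low value. They report only what shows in the picture. A call takes as long as a camera call. They do not tell look-alikes from the thing itself.
- masks_of(thing, camera): "mask" (400x640 bool, what is visible of it) and "extent" ([left, top, right, bottom] in pixels, round what is visible of it).
The state is a dict: "time_s": time; "qpos": joint angles; "joint_vel": joint speeds; "tau": joint torques, N m; "ee_pos": TCP position; "eef_rot": TCP orientation; "force": force on the tool from outside, world axes, zero at the start; "moment": the same for the moment, N m; "grip_width": finger opening in m.
Only numpy, scipy, OpenCV 4.12 (cv2) and the standard library are available. Lean on these libraries where they do the work, as an engineer would, in place of code of your own. Each camera call takes 0.05 s, during which the arm holds its last target.

## Working session

There is one attempt and no reset: what is moved stays moved. The work goes in short steps, Python scripts to look and compute and a shell command to move; the robot and the scene stay as the last step left them, time stands still between calls to the robot, and variables do not carry over. Pictures are saved under pics/ and viewed, and the job is handed in when it is done.

```bash
ls; mkdir -p pics
cat > h.py <<'E'
import numpy as np, cv2
from station import get_obs, camera, hand_in, masks_of
def world(c):
    R=cv2.Rodrigues(np.array(c['rvec'],float))[0]; t=np.array(c['tvec'],float).ravel()
    z=c['range_z'].astype(float); v,u=np.mgrid[0:z.shape[0],0:z.shape[1]]
    P=np.stack([(u-c['cx'])/c['fx']*z,(v-c['cy'])/c['fy']*z,z],-1)
    W=(P-t)@R; W[z==0]=np.nan
    return W
def save(img,n,s=1):
    im=cv2.resize(img,None,fx=s,fy=s,interpolation=cv2.INTER_NEAREST); cv2.imwrite('pics/'+n,im[:,:,::-1])
E
python3 - <<'E'
from h import *
for n in('top','side'):
    c=camera(n); save(c['img'],n+'0.png'); np.savez(n+'0.npz',**c)
    W=world(c)
    for th in('foot_center','handle_center','cup_center','bin'):
        for m in masks_of(th,n):
            k=m['mask']; p=W[k]; p=p[~np.isnan(p[:,0])]
            print(n,th,round(m['conf'],2),np.round(m['extent']),k.sum(),np.round(np.median(p,0),3),'min',np.round(np.percentile(p,2,axis=0),3),'max',np.round(np.percentile(p,98,axis=0),3),c['img'][k].mean(0).round())
o=get_obs();print(o)
E
```

```text
pics
top foot_center 0.88 [369. 173. 391. 196.] 384 [ 0.534 -0.159  0.008] min [ 0.51  -0.179  0.003] max [ 0.557 -0.132  0.034] [174. 175. 172.]
top handle_center 0.64 [312. 153. 328. 171.] 186 [ 0.593 -0.002  0.013] min [ 0.566 -0.026  0.004] max [0.613 0.016 0.023] [179. 179. 173.]
top handle_center 0.52 [304. 195. 324. 212.] 275 [0.489 0.007 0.012] min [ 0.468 -0.015 -0.001] max [0.51  0.032 0.023] [163. 150.  92.]
top cup_center 0.71 [242. 182. 279. 209.] 644 [0.511 0.148 0.032] min [0.481 0.098 0.004] max [0.538 0.171 0.067] [154. 154. 147.]
top bin 0.88 [424. 163. 522. 258.] 7507 [ 0.47  -0.377  0.022] min [ 0.378 -0.439  0.003] max [ 0.564 -0.265  0.102] [54. 54. 55.]
side foot_center 0.67 [334. 259. 359. 282.] 566 [ 0.53  -0.162  0.014] min [ 0.505 -0.183  0.003] max [ 0.553 -0.135  0.032] [171. 173. 167.]
side handle_center 0.83 [348. 211. 371. 229.] 270 [ 0.587 -0.014  0.01 ] min [ 0.563 -0.034 -0.002] max [0.611 0.012 0.021] [169. 170. 165.]
side handle_center 0.65 [306. 212. 327. 230.] 212 [ 0.488 -0.     0.011] min [ 0.467 -0.018  0.002] max [0.505 0.028 0.021] [179. 15
[... 224 characters left out ...]
39  0.003] max [ 0.563 -0.271  0.101] [50. 50. 53.]
{'time_s': 0.5, 'qpos': array([ 1.04340192e+00,  2.99946344e-01,  1.52103203e+00, -3.00204654e-05,
        1.32067889e+00, -6.65979918e-02]), 'joint_vel': array([-0.00059021, -0.00023644,  0.00148221, -0.00022381, -0.00111401,
       -0.00066727]), 'tau': array([-1.33423691e-03, -5.31352472e+01, -3.52731729e+01,  7.08060362e-02,
        2.16070761e-02,  1.25241471e-05]), 'ee_pos': array([0.2445631 , 0.49261365, 0.20540658]), 'eef_rot': array([-1.57086273e+00, -2.47214421e-05, -4.60788981e-01]), 'force': array([-0.96967776,  0.02938782, -1.11114543]), 'moment': array([-0.03292072,  0.02301814,  0.00115402]), 'grip_width': 0.0941143123990374}
```

Run:
```python
from h import *
a=dict(np.load('top0.npz'));b=dict(np.load('side0.npz'))
cv2.imwrite('pics/two.png',cv2.resize(np.vstack([a['img'],b['img']])[:,:,::-1],None,fx=.75,fy=.75,interpolation=cv2.INTER_AREA))
A=cv2.resize(a['img'][140:220,290:400],None,fx=5,fy=5,interpolation=cv2.INTER_CUBIC)[:,:550]
B=cv2.resize(b['img'][200:240,295:385],None,fx=6,fy=6,interpolation=cv2.INTER_CUBIC)[:190,:550]
B=cv2.copyMakeBorder(B,0,0,0,550-B.shape[1],0)
save(np.vstack([A,B]),'crop.png')
# merged height/intensity map from both cameras around white handle
pts=[]
for c in(a,b):
    W=world(c);k=(abs(W[...,0]-.588)<.05)&(abs(W[...,1]+.005)<.05)&(W[...,2]>.004)&(W[...,2]<.04)
    p=W[k];pts.append(p);print(len(p),p.min(0),p.max(0))
out=[]
for p in pts:
    im=np.full((400,400,3),60,np.uint8)
    for x,y,z in p:
        cv2.circle(im,(int(200-(y+.005)*4000),int(200-(x-.588)*4000)),4,(int(z*11000),)*3 if z*11000<255 else (0,0,255),-1)
    out.append(im)
save(np.hstack(out),'hmap.png')
```

```text
226 [ 0.54894016 -0.04680811  0.00401577] [0.63453577 0.03846178 0.02416993]
228 [ 0.56095933 -0.03570364  0.00406261] [0.61344925 0.01357506 0.02138   ]
```

View pics/two.png

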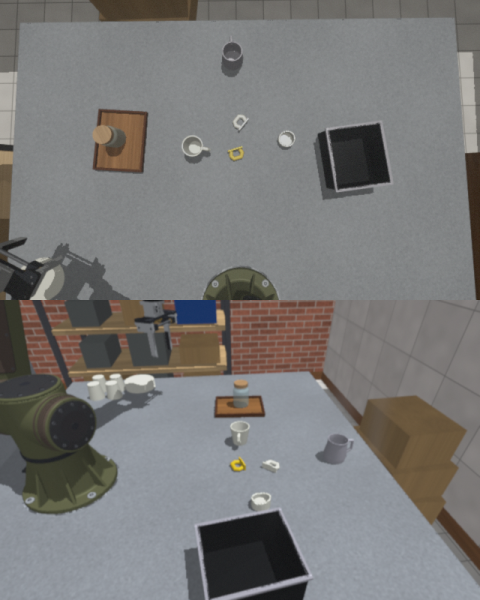

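View pics/crop.png

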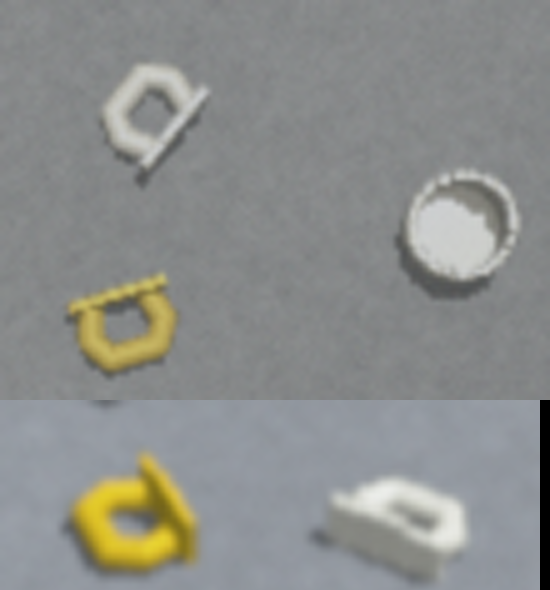

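View pics/hmap.png

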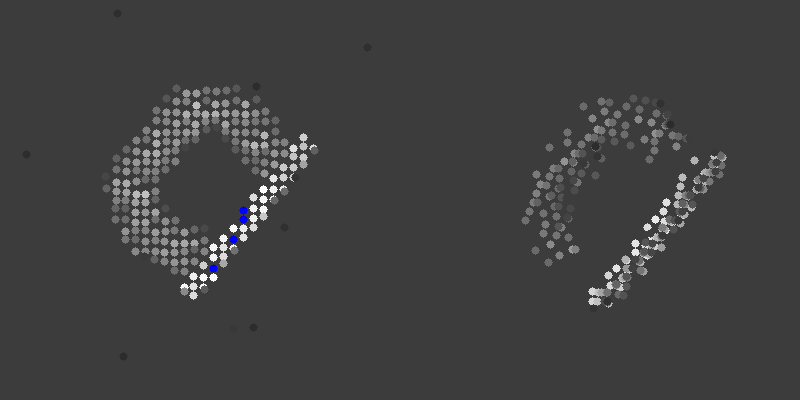

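The white handle at top (320,161) has its strip on the lower right and its bar on the upper left. The look-alikes are:
- The yellow handle at top (314,204), which is the decoy.
- The sound cup's loop at (275,198).

The foot is at (380,184); its look-alike is the cup at (257,195). The bin is the black box at (473,210), and the tray with the jar is at (160,187). I choose the white handle, the stump and the black box. Next I refine their poses.

Run:
```python
from h import *
W=[world(dict(np.load(n+'0.npz'))) for n in('top','side')]
def box(P,x,y,r,z0,z1): 
    k=(abs(P[...,0]-x)<r)&(abs(P[...,1]-y)<r)&(P[...,2]>z0)&(P[...,2]<z1); return P[k]
for P in W:
    p=box(P,.588,-.005,.032,.007,.03)[:,:2]
    s=box(P,.588,-.005,.032,.016,.03)[:,:2]
    d=cv2.fitLine(s.astype(np.float32),cv2.DIST_HUBER,0,.01,.01).ravel()[:2]
    n=np.array([-d[1],d[0]]); n*=np.sign(n.sum()); d=np.array([n[1],-n[0]])
    a,b=p@n,p@d; ra=np.percentile(a,[1,99]);rb=np.percentile(b,[1,99])
    print('handle n deg',np.degrees(np.arctan2(n[1],n[0])),'size',np.ptp(ra),np.ptp(rb),'c',ra.mean()*n+rb.mean()*d)
    f=box(P,.53,-.159,.04,.01,.04)[:,:2]
    (c,r)=cv2.minEnclosingCircle(f.astype(np.float32)); print('foot',c,r, box(P,.53,-.159,.04,.01,.05)[:,2].max())
    b=P[(P[...,2]>.09)&(P[...,2]<.11)&(P[...,1]<-.2)&(P[...,0]>.3)&(P[...,0]<.65)][:,:2]
    print('bin',cv2.minAreaRect(b.astype(np.float32)))
    c=box(P,.51,.145,.045,.058,.07);print('cup rim',cv2.minEnclosingCircle(c[:,:2].astype(np.float32)))
    j=box(P,.8,0,.15,.02,.3);print('jug',j.min(0),j.max(0))
```

```text
handle n deg 52.421635 size 0.0375388064700527 0.047400118133674396 c [ 0.5931989  -0.00454464]
foot (0.5327563285827637, -0.1559775024652481) 0.026566151529550552 0.03619294355688208
bin ((0.4719240367412567, -0.3536005914211273), (0.19004876911640167, 0.1717582494020462), 7.180981159210205)
cup rim ((0.5078247785568237, 0.1383151412010193), 0.03733685612678528)
jug [ 0.76883982 -0.0188334   0.02000858] [0.85772793 0.05095423 0.07801605]
handle n deg 49.90668 size 0.03656105496372675 0.04792899274112611 c [ 0.59024454 -0.00830761]
foot (0.5299339294433594, -0.15771830081939697) 0.027715366333723068 0.0340834601845626
bin ((0.4697693884372711, -0.35406020283699036), (0.19036071002483368, 0.17278675734996796), 7.187203407287598)
cup rim ((0.5068108439445496, 0.14112022519111633), 0.03461507335305214)
jug [ 0.76695369 -0.02095814  0.02009798] [0.85869507 0.04732202 0.0753974 ]
```

```bash
python3 -m jog '347 -498 -40 0 0 -12 0;347 -498 -40 0 0 -12 0;347 -498 -40 0 0 -12 0;347 -498 -40 0 0 -12 0;347 -498 -40 0 0 -12 0;347 -498 -40 0 0 -12 0;347 -498 -40 0 0 -12 0;347 -498 -40 0 0 -12 0;347 -498 -40 0 0 -12 0;347 -498 -40 0 0 -12 0' 25
```

```text
time_s: 1.33
ee_pos: [0.4831, 0.1496, 0.1782]
eef_rot: [-1.57, -0.0, -0.67]
force: [0.8, 0.5, 0.3]
grip_width: 0.094
```

```bash
python3 -m jog '109 -155 -20 0 0 0 0;109 -155 -20 0 0 0 0;109 -155 -20 0 0 0 0;109 -155 -20 0 0 0 0;109 -155 -50 0 0 0 0;109 -155 -78 0 0 0 0;109 -155 -78 0 0 0 0;109 -155 -78 0 0 0 0;109 -155 -78 0 0 0 0'
python3 - <<'E'
from h import *
c=camera('top'); save(c['img'][110:250,220:440],'t1.png',3)
c=camera('side'); save(c['img'][120:260,260:460],'s1.png',3)
E
```

```text
time_s: 2.08
ee_pos: [0.5926, -0.0048, 0.102]
eef_rot: [-1.569, -0.002, -0.669]
force: [-0.1, 0.1, 0.7]
grip_width: 0.0938
```

View pics/s1.png

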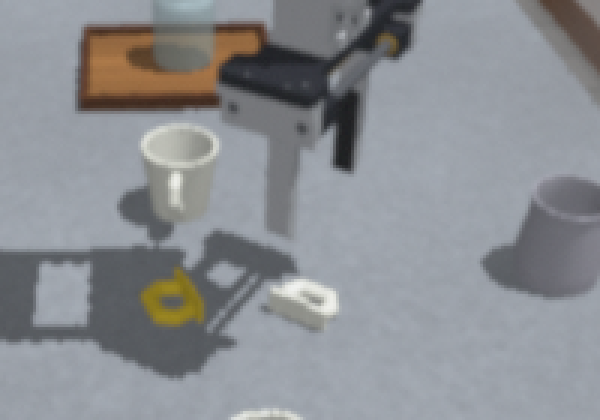

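The gripper hangs above the white handle (side crop around 305,300). The cup and the yellow piece are clear of it. Descend and grip.

```bash
python3 -m jog '-1 -1 -30 0 0 0 0;-1 -1 -60 0 0 0 0;-1 -1 -80 0 0 0 0;-1 -1 -90 0 0 0 0;-1 -1 -95 0 0 0 0;-1 -1 -98 0 0 0 0;-1 -1 -98 0 0 0 0;-1 -1 -98 0 0 0 0'; python3 -m jog '0 0 0 0 0 0 1;0 0 0 0 0 0 1;0 0 0 0 0 0 1;0 0 0 0 0 0 1;0 0 0 0 0 0 1;0 0 0 0 0 0 1;0 0 0 0 0 0 1;0 0 0 0 0 0 1;0 0 0 0 0 0 1;0 0 0 0 0 0 1' 25
```

```text
time_s: 2.85
ee_pos: [0.5925, -0.0057, 0.0058]
eef_rot: [-1.568, -0.004, -0.669]
force: [0.1, -0.3, 0.8]
grip_width: 0.0935
time_s: 3.68
ee_pos: [0.5925, -0.0057, 0.0058]
eef_rot: [-1.568, -0.004, -0.669]
force: [1.0, 0.6, 1.2]
grip_width: 0.0373
```

```bash
python3 -m jog '0 0 20 0 0 0 1;0 0 50 0 0 0 1;0 0 90 0 0 0 1;0 0 130 0 0 0 1;0 0 170 0 0 0 1;0 0 175 0 0 0 1;0 0 175 0 0 0 1'
python3 - <<'E'
from h import *
c=camera('side'); save(c['img'][120:260,260:460],'s2.png',3)
E
```

```text
time_s: 4.27
ee_pos: [0.5935, -0.0057, 0.1836]
eef_rot: [-1.565, -0.009, -0.669]
force: [0.2, 0.4, -1.1]
grip_width: 0.0376
```

View pics/s2.png

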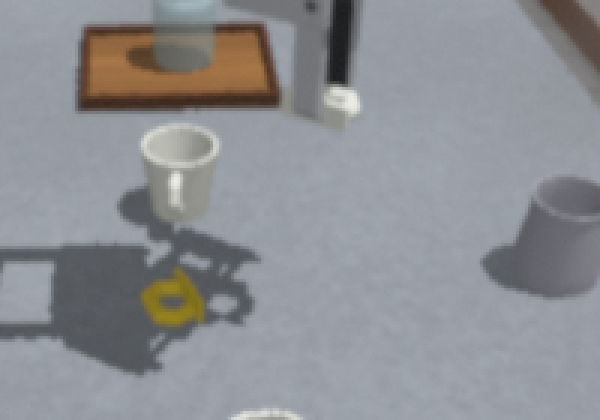

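The handle is held at side crop (340,105). Carry it to the bin.

```bash
python3 -m jog '-118 -378 0 0 0 -44 1;-118 -378 0 0 0 -44 1;-118 -378 0 0 0 -44 1;-118 -378 0 0 0 -44 1;-118 -378 0 0 0 -44 1;-118 -378 0 0 0 -44 1;-118 -378 0 0 0 -44 1;-118 -378 0 0 0 -44 1;-118 -378 0 0 0 -44 1;-118 -378 0 0 0 -44 1'
python3 -m jog '0 0 0 0 0 0 1;0 0 0 0 0 0 1'
python3 - <<'E'
from h import *
c=camera('side'); save(c['img'][200:400,220:440],'s3.png',3)
E
```

```text
time_s: 5.15
ee_pos: [0.4721, -0.387, 0.1784]
eef_rot: [-1.57, -0.003, -1.439]
force: [-0.0, 0.3, -1.1]
grip_width: 0.0374
time_s: 5.32
ee_pos: [0.4708, -0.3873, 0.1755]
eef_rot: [-1.572, 0.0, -1.442]
force: [0.3, 0.5, 0.2]
grip_width: 0.0371
```

View pics/s3.png

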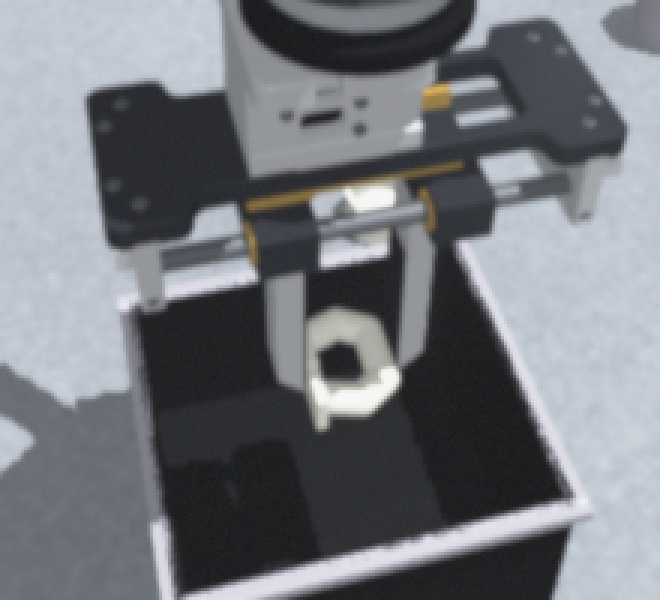

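The handle hangs over the bin opening (side crop 350,365) and the fingers are clear of the rim. Lower and release with a partial opening.

```bash
python3 -m jog '3 2 -40 0 0 0 1;3 2 -80 0 0 0 1;3 2 -105 0 0 0 1;3 2 -120 0 0 0 1;3 2 -128 0 0 0 1;3 2 -128 0 0 0 1;3 2 -128 0 0 0 1'
python3 -m jog '0 0 0 0 0 0 0.3;0 0 0 0 0 0 0.3;0 0 0 0 0 0 0.3;0 0 0 0 0 0 0.3;0 0 0 0 0 0 0.3;0 0 0 0 0 0 0.3'
python3 -m jog '0 0 40 0 0 0 0.3;0 0 80 0 0 0 0.3;0 0 120 0 0 0 0.3;0 0 140 0 0 0 0.3;0 0 140 0 0 0 0.3'
python3 - <<'E'
from h import *
c=camera('side'); save(c['img'][200:400,220:440],'s4.png',3)
E
```

```text
time_s: 5.95
ee_pos: [0.4752, -0.3836, 0.0488]
eef_rot: [-1.571, -0.001, -1.439]
force: [1.0, 0.1, -0.5]
grip_width: 0.0374
time_s: 6.45
ee_pos: [0.4753, -0.3837, 0.049]
eef_rot: [-1.571, -0.001, -1.439]
force: [0.2, 0.5, -0.5]
grip_width: 0.0654
time_s: 6.87
ee_pos: [0.4765, -0.3848, 0.1947]
eef_rot: [-1.566, -0.007, -1.439]
force: [0.8, -0.5, 0.3]
grip_width: 0.0662
```

View pics/s4.png

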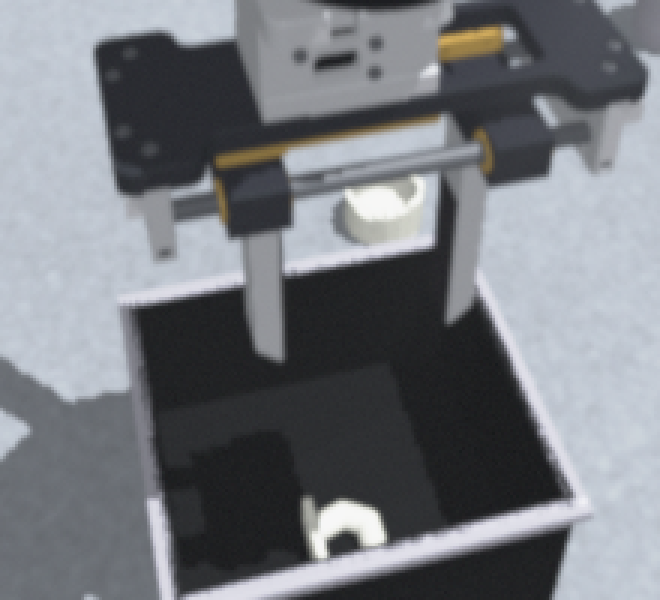

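The handle lies flat on the bin floor (side crop 345,530). Now the foot.

```bash
python3 -m jog '55 228 0 0 0 0 0;55 228 0 0 0 0 0;55 228 0 0 0 0 0;55 228 0 0 0 0 0;55 228 0 0 0 0 0;55 228 0 0 0 0 0;55 228 -30 0 0 0 0;55 228 -70 0 0 0 0;55 228 -110 0 0 0 0;55 228 -110 0 0 0 0'
python3 - <<'E'
from h import *
c=camera('side'); save(c['img'][180:320,260:440],'s5.png',3)
E
```

```text
time_s: 7.75
ee_pos: [0.5266, -0.1545, 0.0732]
eef_rot: [-1.58, 0.002, -1.439]
force: [-0.8, 0.8, -1.0]
grip_width: 0.0939
```

View pics/s5.png

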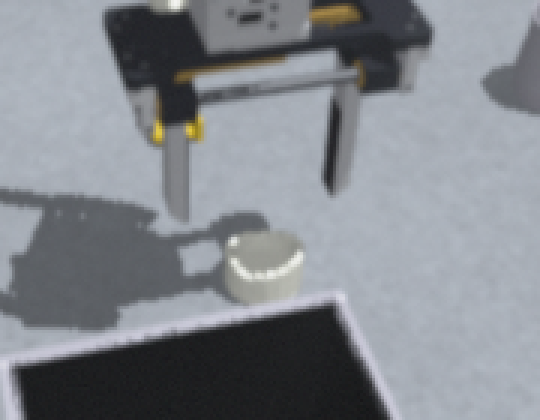

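The fingers straddle the foot (side crop 265,268). Settle over it, descend and grip.

```bash
python3 -m jog '4 -2 0 0 0 0 0;4 -2 -20 0 0 0 0;4 -2 -40 0 0 0 0;4 -2 -55 0 0 0 0;4 -2 -63 0 0 0 0;4 -2 -67 0 0 0 0;4 -2 -67 0 0 0 0;4 -2 -67 0 0 0 0'; python3 -m jog '0 0 0 0 0 0 1;0 0 0 0 0 0 1;0 0 0 0 0 0 1;0 0 0 0 0 0 1;0 0 0 0 0 0 1;0 0 0 0 0 0 1;0 0 0 0 0 0 1;0 0 0 0 0 0 1' 25
python3 -m jog '0 0 20 0 0 0 1;0 0 50 0 0 0 1;0 0 90 0 0 0 1;0 0 130 0 0 0 1;0 0 170 0 0 0 1;0 0 180 0 0 0 1;0 0 180 0 0 0 1'
python3 - <<'E'
from h import *
c=camera('side'); save(c['img'][140:320,260:460],'s6.png',3)
E
```

```text
time_s: 8.47
ee_pos: [0.5332, -0.1577, 0.0119]
eef_rot: [-1.574, -0.001, -1.439]
force: [-0.0, -0.1, -0.5]
grip_width: 0.0938
time_s: 9.13
ee_pos: [0.5332, -0.1577, 0.0119]
eef_rot: [-1.574, -0.001, -1.439]
force: [-0.3, 0.9, 0.2]
grip_width: 0.0521
time_s: 9.72
ee_pos: [0.5342, -0.1581, 0.195]
eef_rot: [-1.57, -0.003, -1.439]
force: [0.7, 0.1, -1.6]
grip_width: 0.0516
```

View pics/s6.png

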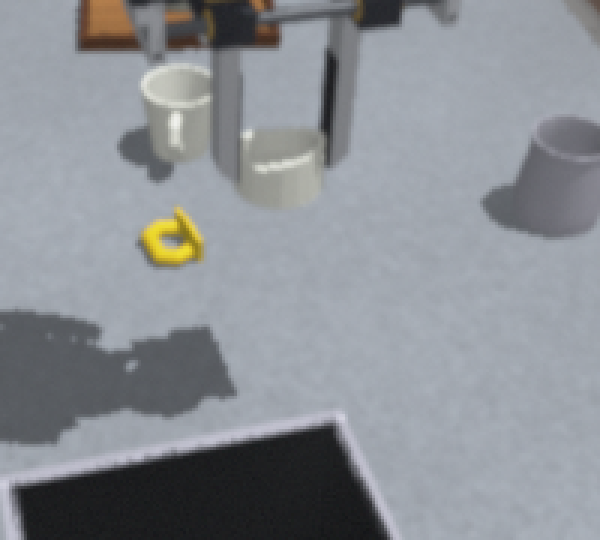

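The foot is held (side crop 280,170) and the cup still stands. Carry it to the near half of the bin.

```bash
python3 -m jog '-67 -163 0 0 0 0 1;-67 -163 0 0 0 0 1;-67 -163 0 0 0 0 1;-67 -163 0 0 0 0 1;-67 -163 0 0 0 0 1;-67 -163 0 0 0 0 1;-67 -163 0 0 0 0 1'
python3 - <<'E'
from h import *
c=camera('side'); save(c['img'][200:400,220:440],'s7.png',3)
E
```

```text
time_s: 10.35
ee_pos: [0.4659, -0.3202, 0.19]
eef_rot: [-1.575, 0.001, -1.44]
force: [-0.1, -1.0, -1.2]
grip_width: 0.0519
```

View pics/s7.png

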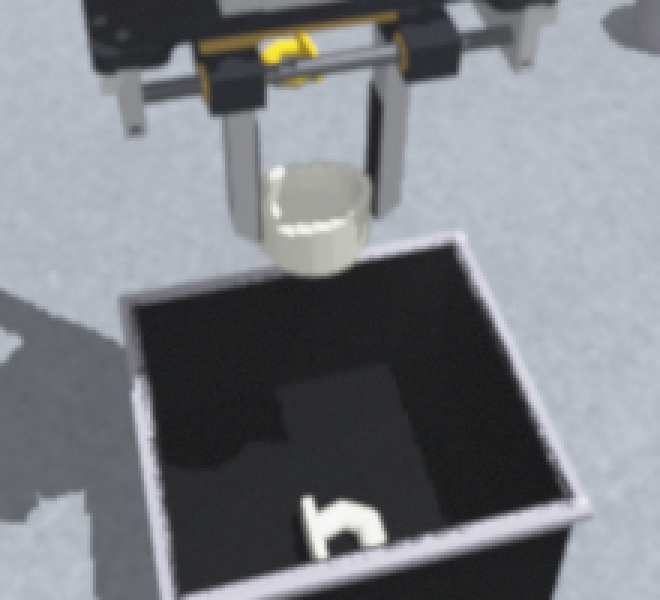

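```bash
python3 -m jog '1 0 -40 0 0 0 1;1 0 -80 0 0 0 1;1 0 -110 0 0 0 1;1 0 -135 0 0 0 1;1 0 -150 0 0 0 1;1 0 -150 0 0 0 1;1 0 -150 0 0 0 1'
python3 -m jog '0 0 0 0 0 0 0.2;0 0 0 0 0 0 0.2;0 0 0 0 0 0 0.2;0 0 0 0 0 0 0.2;0 0 0 0 0 0 0.2;0 0 0 0 0 0 0.2'
python3 -m jog '0 0 40 0 0 0 0.2;0 0 80 0 0 0 0.2;0 0 120 0 0 0 0.2;0 0 160 0 0 0 0.2;-60 120 190 0 0 0 0.2;-60 200 190 0 0 0 0.2;-60 200 190 0 0 0 0.2;-60 200 190 0 0 0 0.2;-60 200 190 0 0 0 0.2;-60 200 190 0 0 0 0.2'
python3 - <<'E'
from h import *
c=camera('side'); save(c['img'],'s8.png',1.25)
W=world(c)
t=camera('top'); save(t['img'],'t8.png',1.25)
Wt=world(t)
for n,w in(('side',W),('top',Wt)):
  for th in('foot_center','handle_center','cup_center'):
    for m in masks_of(th,n):
        p=w[m['mask']];p=p[~np.isnan(p[:,0])]; print(n,th,round(m['conf'],2),np.round(np.median(p,0),3),np.round(p[:,2].max(),3))
c=Wt[(abs(Wt[...,0]-.51)<.045)&(abs(Wt[...,1]-.145)<.045)&(Wt[...,2]>.058)&(Wt[...,2]<.07)]
print('cup rim',cv2.minEnclosingCircle(c[:,:2].astype(np.float32)))
E
```

```text
time_s: 10.98
ee_pos: [0.4677, -0.3182, 0.0402]
eef_rot: [-1.576, 0.002, -1.437]
force: [0.1, 0.0, -1.6]
grip_width: 0.0522
time_s: 11.48
ee_pos: [0.4678, -0.3183, 0.0405]
eef_rot: [-1.575, 0.001, -1.437]
force: [0.7, -0.7, 0.1]
grip_width: 0.075
time_s: 12.32
ee_pos: [0.4067, -0.1143, 0.2318]
eef_rot: [-1.574, 0.001, -1.435]
force: [0.2, -0.5, 0.2]
grip_width: 0.0751
side foot_center 0.75 [ 0.467 -0.319  0.016] 0.04
side handle_center 0.53 [ 0.471 -0.375  0.017] 0.1
side cup_center 0.9 [0.507 0.125 0.046] 0.065
top foot_center 0.71 [ 0.47  -0.327  0.014] 0.041
top handle_center 0.64 [ 0.479 -0.384  0.017] 0.029
top handle_center 0.6 [0.482 0.005 0.012] 0.023
top cup_center 0.61 [0.512 0.147 0.032] 0.07
cup rim ((0.5070410966873169, 0.13881129026412964), 0.037102110683918)
```

View pics/s8.png

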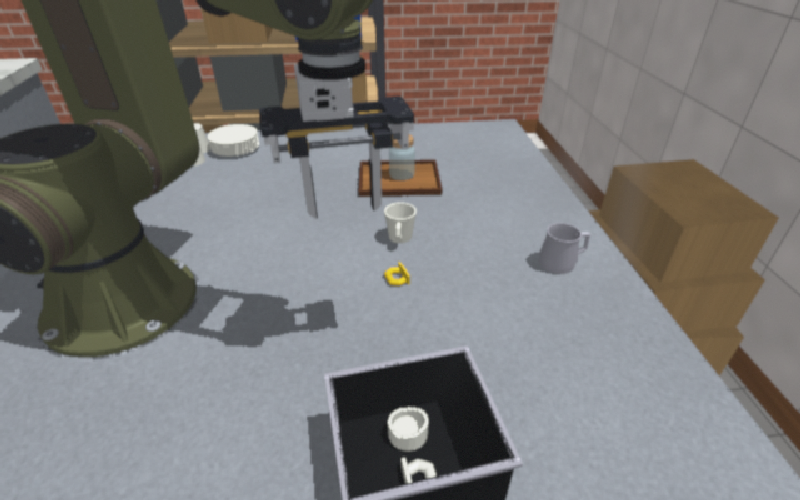

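View pics/t8.png

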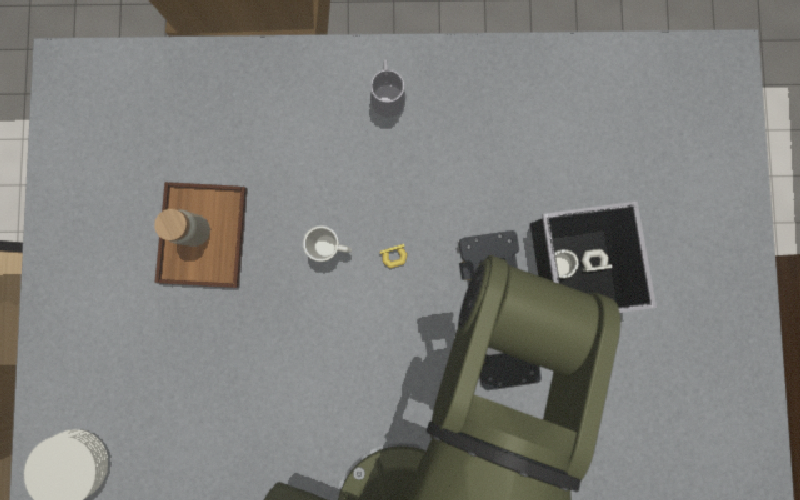

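Both pieces lie on the bin floor: side (408,428) and (418,472), top (566,263) and (597,260). The cup stands unmoved at top (321,243), and the arm is clear.

```bash
python3 -c "
from station import hand_in
print(hand_in())"
```

```text
the job is handed in; nothing more can be done
None
```

I put both broken pieces in the bin and handed the job in at about 12.5 s of the 54 s allowed. The white handle went in first, then the jagged foot. `hand_in()` gives no verdict, so what follows is from my own last checks.

- **Pieces:** both cameras show them lying on the bin floor. The foot is near (0.47, -0.32) and the handle near (0.475, -0.38), with the bin centre at (0.471, -0.354). The foot's highest reading was about 41 mm and the handle's 29 mm from the top camera, so both are well below the 100 mm rim.
- **Sound cup:** it stands upright, and its rim centre moved less than 1 mm between the first and last top pictures.
- **Robot:** the gripper was empty and clear of everything, and the measured forces stayed around 2 N or less.
- **Yellow look-alike:** left where it was.
- **One odd reading:** the side camera's handle mask gave a highest point of 0.10 m, which I take to be bin rim pixels in the mask. No check failed otherwise.

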